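# Hold sprung tweezers to the gap gauge

## Robot

A 6-joint arm with a two-finger parallel gripper is mounted at the origin on the work surface. World frame = base frame: x ahead of the robot, y to its left, z up, the work surface at z = 0. Lengths are in m, angles in degrees, forces in N, time in s.
With the tool pointing down it reaches from about 0.35 to 0.875 m from the base axis. Payload 15.5 kg.
Tool frame: the origin (TCP) lies midway between the tips of the shut fingers; the grasp point (between the pads) lies 19 mm behind it (robot.hold_point_z is the z of the grasp point in the tool frame, in m); z points along the fingers, y is the line along which they close (so a half turn about z gives the same grasp; the last joint's range is limited). The gripper opens to 85 mm and grips with 20 to 120 N. Pads are 22 mm wide; open, the fingers measure 114 mm over their backs; the gripper's body (76 mm by 85 mm) begins 54 mm behind the grasp point. The pads swing forward as they close: fully open they stand 13 mm farther back than shut.
Start: joints at [57.725, 28.281, 77.091, -0, 74.628, -5.472], TCP at [0.282, 0.558, 0.231] pointing down, gripper open.
Joint ranges: [-166.48, 166.48], [-47.26, 123.95], [12.59, 153.08], [-70.14, 250.14], [6.76, 159.57], [-176.63, 176.63]. Speed limits (degrees/s): [108.29, 108.29, 147.25, 172.46, 172.46, 172.46].

## Interface

Orientations are given as a 3x3 rotation matrix whose columns are the frame's x, y, z axes.
In Python, from bench import robot, eoat, kinematics, eyes gives the robot as it stands. Calls block until the motion is done:
- robot.move_ptp(position, orientation): joint-space move of the TCP to a pose.
- robot.movel(position, ori=None, max_speed=0.15, stop_force=None): straight line of the TCP; ori=None keeps the orientation; max_speed is the mean speed in m/s. With stop_force (N) it stops when the force on the tool has changed by that much, and returns True; else False.
- robot.movej(angles): joint-space move.
- eoat.gripper_to(opening, newtons=None): finger opening in m; newtons is the grip in N (None keeps the last); returns when the fingers have stopped.
- robot.hold(seconds).
- kinematics.inverse_kinematics(position, orientation): joint angles nearest the present ones, or None.
- robot.state(): the state.
- eyes.snapshot(name): name is "scene" or "top" or "wrist"; returns the picture (384x512x3 uint8, blue, green, red); there is no depth.
- eyes.get_calibration(name): a dict with "mtx" (3x3 intrinsics, pixels), "k1" (the pictures are not rectified: a ray, as slopes to the right and down, at radius r is drawn at 1 + k1 r^2 times it, then the intrinsics apply), "origin" and "attitude" of the camera in the world. Camera axes: x right, y down, z forward; pixel columns grow to the right and rows downward; lengths in m; the calibration is good to about 2 mm. A picture is of the moment at which its call begins: read the wrist's pose just before it. get_calibration takes no time and is no camera call; for the wrist camera it gives the pose at the moment of the call.
A pose or a line that the arm cannot do raises robot.IKError and nothing moves.
- robot.finish_job(): hands the job in; it is judged then, once.
The state is a dict: "time_s": time; "joint_positions": joint angles; "dq": joint speeds; "joint_torque": joint torques, N m; "tcp_pos": TCP position; "eef_rot": TCP orientation; "contact_force": force on the tool from outside, world axes, zero at the start; "wrist_torque": the same for the moment, N m; "gripper_width": finger opening in m; "gripper_force": force on a finger pad.
Only numpy, scipy, OpenCV 4.12 (cv2) and the standard library are available. Lean on these libraries where they do the work, as an engineer would, in place of code of your own. Each camera call takes 0.05 s, during which the arm holds its last target. There are 200 camera calls.

## Task

Lift the sprung steel tweezers off their white ceramic rest by the two grip flats, and bring the tips just above the round white gauge on the black puck, one tip over each of its two lines. Squeeze until the tip gap matches the lines, 12 mm, and hold it steady for inspection: finish still holding the squeezed tweezers there, level and clear of the gauge. Do not press on the gauge with them, and leave the other things on the bench where they stand.

Things in the scene. Friction and masses are not known exactly. Their poses are not given: they have to be found in the camera images.
- tweezers: Loose sprung steel tweezers, 169 mm long, about 80 g, centre of mass 5 mm behind the origin,, lying so that the tips open sideways. Origin midway between the grip flats, on the underside, which starts 28 mm above the table. x points to the tips (at x = 75 mm), y to the left prong, z up. Tail block 28 x 26 x 10 mm, x = -94 to -66 mm. Prongs 10 mm tall (tips z = 2 to 8 mm), pivoted at x = -80, y = +-8 mm.
- grip_l (a point): Centre of the left grip flat's outer face, 7 mm above the underside. The flats are dark ridged blocks outside the prongs, 28 mm long, 14 mm tall (z = 0 to 14 mm). Across both outer faces: 45 mm open, 32 mm at the 12 mm tip gap, where they are parallel. Springs push each out with 2.5 N at the start of the squeeze, 7.5 N at the 12 mm gap, rising evenly.
- grip_r (a point): The same on the right grip flat.
- prong_l (a joint): Closing angle of the left prong in rad: 0 is open (tip gap 36.8 mm), 0.08 is the marked gap of 12 mm, 0.115 the stop (about 1 mm). The right prong always turns by the same angle; the tip gap is 36.8 mm - 310 mm/rad x angle.
- tip_l (a point): Inner face of the left tip, at its end and middle height (5 mm above the underside of the tweezers). The tip gap is the distance from here to tip_r.
- tip_r (a point): Inner face of the right tip, at its end and middle height.
- tip_mid (a point): Point fixed to the tweezers' tail, midway between the tips: 75 mm ahead (x) of the tweezers' origin, 5 mm above the underside.
- rest: White ceramic tweezers rest, fixed to the table, 210 x 66 mm. Origin on the table, below the grip flats; x along the tweezers to the tips. Tail saddle at x = -98 to -72 mm, floor 28 mm high, with side lips 5 mm higher; prong ridge at x = 38 to 52 mm, 28 mm high. Between them, under the grip flats, only the 6 mm base plate.
- puck: Black round fixture puck fixed to the table, 70 mm across, 28 mm high, with a white ceramic gauge disc 48 mm across and 2 mm thick on its top. Origin: centre of its underside.
- gauge (a point): Centre of the gauge's top face, 30 mm above the table. Its x axis runs parallel to the two dark gauge lines, which lie at y = +6 and -6 mm (12 mm apart) and reach from x = -15 to +15 mm. The lines are only drawn, nothing stands up. At its start yaw x points away from the robot within 0.4 rad.
- bolt_a: Bystander: silver bolt standing on its head, 21 mm across, 42 mm tall. Origin: centre of its underside.
- bolt_b: Bystander: a second, equal bolt standing on its head.
- spacer: Bystander: amber spacer block 45 x 30 x 22 mm. Origin: centre of its underside.
- jar: Bystander: closed jar, 56 mm across, 65 mm tall. Origin: centre of its underside.
- collar: Bystander: aluminium ring 44 mm across, 14 mm tall. Origin: centre of its underside.
- driver: Bystander: screwdriver lying on the table.
There are look-alikes about, which are no part of the job. Several things have the shape of the tweezers; the one meant has the colours described above.

How it is judged (in metres and radians):
On the way, in this order (a step that is already met when the one before it is completed fails the run):
1. the tweezers are lifted clear of the rest in the fingers (contact force between the fingers and tweezers above 1 N and contact force between tweezers and rest below 0.2 N and z of tweezers in the frame of rest above 0.04 m), for 0.2 s.
2. the tips stand just above the gauge lines, squeezed to the marked gap, and stay there for a second and a half (x of tip_mid in the frame of gauge between -0.01 and 0.01 m and y of tip_mid in the frame of gauge between -0.0045 and 0.0045 m and z of tip_mid in the frame of gauge between 0.002 and 0.018 m and angle between the x axis of tweezers and the x axis of gauge, either way round below 0.2 rad and angle between tweezers's own z axis and vertical below 0.2 rad and distance between tip_l and tip_r between 0.0095 and 0.0145 m and contact force between the fingers and tweezers above 1 N and contact force between tweezers and puck below 0.2 N and contact force between tweezers and rest below 0.2 N), for 1.5 s.
At the end, for the whole second after the job is handed in: Held in the fingers, clear of rest and gauge, steady: tip gap 12 +- 2.5 mm; the point between the tips within 4.5 mm across and 10 mm along the lines from the gauge's centre and 2 to 18 mm above it; tweezers along the lines and level within 0.2 rad (all of step 2 and velocity of joint prong_l between -0.05 and 0.05 rad/s and linear speed of tweezers below 0.02 m/s); the arm keeps its last pose, push and grip.
It fails at once if a bolt, the spacer block, jar, collar or screwdriver is moved more than 15 mm (distance of any of bolt_a, bolt_b, spacer, jar, collar, driver from where it was at the start of the episode above 0.015 m).
It fails at once if the tweezers press on the gauge or the puck with more than 3 N (contact force between tweezers and puck above 3 N).
It also fails if it takes over 48 s, if anything falls off the work surface, if the arm or the gripper's body presses on something with over 40 N, if the wrist force passes 120 N, or if a joint passes its speed limit or range.

## Working session

There is one attempt and no reset: what is moved stays moved. The work goes in short steps, each a Python script; the robot and the scene stay as the last script left them, time stands still between calls to the robot, and variables do not carry over. Pictures are saved under pics/ and viewed, at most 10 in all, crops included, and the job is handed in when it is done.

```bash
ls; mkdir -p pics; cat > h.py <<'E'
import numpy as np, cv2
from bench import robot, eoat, kinematics, eyes
def ray(cal,u,v):
    K=np.array(cal["mtx"]);k1=cal["k1"]
    d=np.array([(u-K[0,2])/K[0,0],(v-K[1,2])/K[1,1]]);s=d.copy()
    for _ in range(30): s=d/(1+k1*(s@s))
    return np.array(cal["origin"]),np.array(cal["attitude"])@np.array([s[0],s[1],1])
def pt(cal,u,v,z):
    o,r=ray(cal,u,v); return o+r*(z-o[2])/r[2]
def px(cal,p):
    K=np.array(cal["mtx"]);c=np.array(cal["attitude"]).T@(np.array(p)-np.array(cal["origin"]))
    s=c[:2]/c[2]; s=s*(1+cal["k1"]*(s@s)); return K[:2,:2]@s+K[:2,2]
def R(yaw):
    c,s=np.cos(yaw),np.sin(yaw)   # tool down; tool x along yaw, y = z cross x
    return np.array([[c,s,0],[s,-c,0],[0,0,-1.]])
E
python3 - <<'E'
from h import *
for n in("top","scene"):
    im=eyes.snapshot(n); c=eyes.get_calibration(n); print(n,c)
    cv2.imwrite(f"pics/{n}0.png",cv2.resize(im,(800,600),interpolation=cv2.INTER_CUBIC)); np.save(f"pics/{n}0.npy",im)
print(robot.state(),robot.hold_point_z)
E
```

```text
pics
top {'mtx': array([[461.54148591,   0.        , 257.12772647],
       [  0.        , 461.54148591, 190.93821215],
       [  0.        ,   0.        ,   1.        ]]), 'k1': -0.07357592352255712, 'origin': array([0.41715171, 0.09326613, 1.51052962]), 'attitude': array([[-0.02798906, -0.99540011,  0.0916255 ],
       [-0.99960767,  0.02777439, -0.00361736],
       [ 0.00105588, -0.0916908 , -0.99578697]])}
scene {'mtx': array([[463.87924177,   0.        , 248.89793206],
       [  0.        , 463.87924177, 190.70143708],
       [  0.        ,   0.        ,   1.        ]]), 'k1': 0.052270486897500475, 'origin': array([ 1.52760841, -0.2548614 ,  0.8249782 ]), 'attitude': array([[ 0.29307766,  0.5609803 , -0.77421353],
       [ 0.95603919, -0.163717  ,  0.24328136],
       [ 0.00972414, -0.8114788 , -0.58430094]])}
{'time_s': 0.1, 'joint_positions': array([ 5.77252989e+01,  2.83106510e+01,  7.71232219e+01, -2.32011256e-04,
        7.46271790e+01, -5.47304746e+00]), 'dq': array([-0.1526461 , -0.02690044, -0.06977122, -0.03605565,  0.0296391 ,
        0.07231068]), 'joint_torque': array([-9.11340758e-04, -8.83603621e+01, -3.84555137e+01, -2.86493014e-04,
        5.29512152e-03,  9.20744219e-05]), 'tcp_pos': array([0.28165784, 0.55758691, 0.2307693 ]), 'eef_rot': array([[-8.92573263e-01,  4.50902041e-01, -5.65683998e-04],
       [ 4.50902385e-01,  8.92572811e-01, -9.03011036e-04],
       [ 9.77446371e-05, -1.06107177e-03, -9.99999432e-01]]), 'contact_force': array([-0.08745291, -1.1711471 ,  0.81858637]), 'wrist_torque': array([-0.03033027, -0.01466112, -0.0200982 ]), 'gripper_force': 0.0, 'gripper_width': 0.08576235398404893} -0.0187
```

View pics/top0.png

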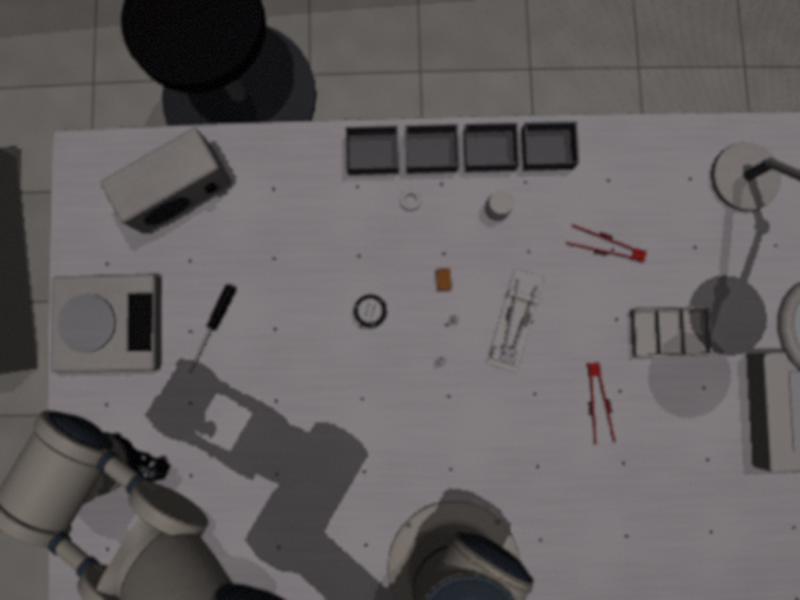

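View pics/scene0.png

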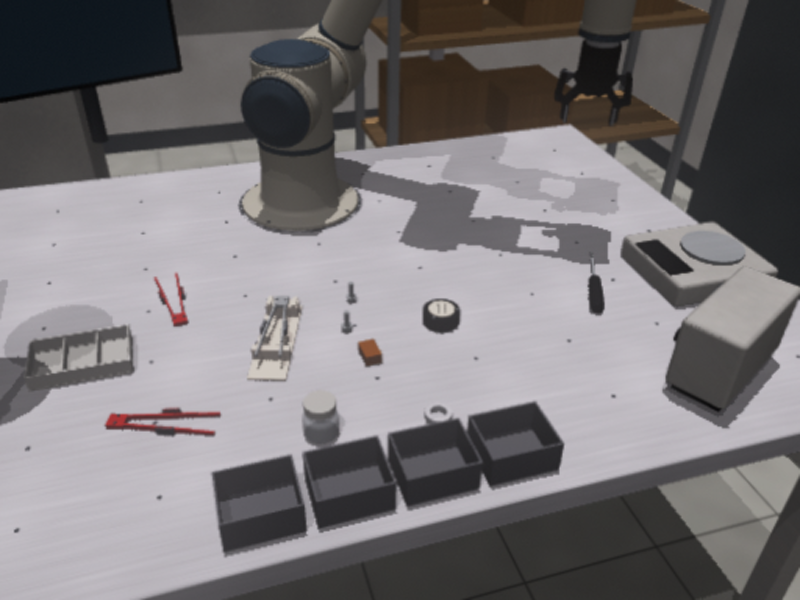

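The top view shows the tweezers on the rest at about (515,318), tail near (503,350) and tips away from the robot. The puck is at (370,310), the bolts at (451,320) and (439,361), the spacer at (443,279), the jar at (499,205), the collar at (410,201) and the driver at (215,325). The red tweezers are the look-alikes.

```bash
python3 - <<'E'
from h import *
c=eyes.get_calibration("top")
for n,u,v,z in[("tail",503,350,.038),("tips",525,287,.033),("flatL",505,315,.035),("flatR",529,319,.035),("restnear",503,366,.006),("restfar",532,272,.006),("puck",370,310,.03),("boltA",451,320,.04),("boltB",439,361,.04),("spacer",443,279,.022),("jar",499,205,.065)]:
    print(n,pt(c,u*.64-.18,v*.64-.18,z).round(4))
w=eyes.get_calibration("wrist"); s=robot.state()
T=s["eef_rot"]
print(w["mtx"],w["k1"]); print(T.T@(w["origin"]-s["tcp_pos"])); print(T.T@w["attitude"])
E
```

```text
tail [ 0.4416 -0.1151  0.038 ]
tips [ 0.5701 -0.1666  0.033 ]
flatL [ 0.5133 -0.1225  0.035 ]
flatR [ 0.5036 -0.1717  0.035 ]
restnear [ 0.4089 -0.1184  0.006 ]
restfar [ 0.6043 -0.1876  0.006 ]
puck [0.5317 0.1545 0.03  ]
boltA [ 0.5058 -0.0108  0.04  ]
boltB [0.4231 0.0164 0.04  ]
spacer [0.5927 0.0016 0.022 ]
jar [ 0.7366 -0.1154  0.065 ]
[[327.13256949   0.         258.70637416]
 [  0.         327.13256949 188.22923323]
 [  0.           0.           1.        ]] -0.012819597298515823
[ 0.07730319  0.00020345 -0.14199269]
[[ 2.42443557e-04 -9.52301589e-01 -3.05158362e-01]
 [ 9.99999927e-01  1.41055397e-04  3.54295586e-04]
 [-2.94352015e-04 -3.05158425e-01  9.52301553e-01]]
```

```bash
python3 - <<'E'
from h import *
import pickle
def look(p,yaw,name):
    robot.move_ptp(p,R(yaw)); robot.hold(.3)
    c=eyes.get_calibration("wrist"); im=eyes.snapshot("wrist")
    pickle.dump((c,im),open(f"pics/{name}.pkl","wb"))
    cv2.imwrite(f"pics/{name}.png",cv2.resize(im,(800,600),interpolation=cv2.INTER_CUBIC))
    s=robot.state(); print(name,s["time_s"],s["tcp_pos"],s["joint_positions"].round(1))
look([.457,.155,.16],0,"puck1")
look([.500,-.147,.14],np.radians(-17),"rest1")
E
```

```text
puck1 2.15 [0.45700714 0.15524177 0.16002349] [ 11.7  22.3 101.8   0.   55.9 101.6]
rest1 3.6667 [ 0.50013296 -0.14643111  0.14008173] [-22.9  26.6  97.8   0.   55.5  84.1]
```

View pics/puck1.png

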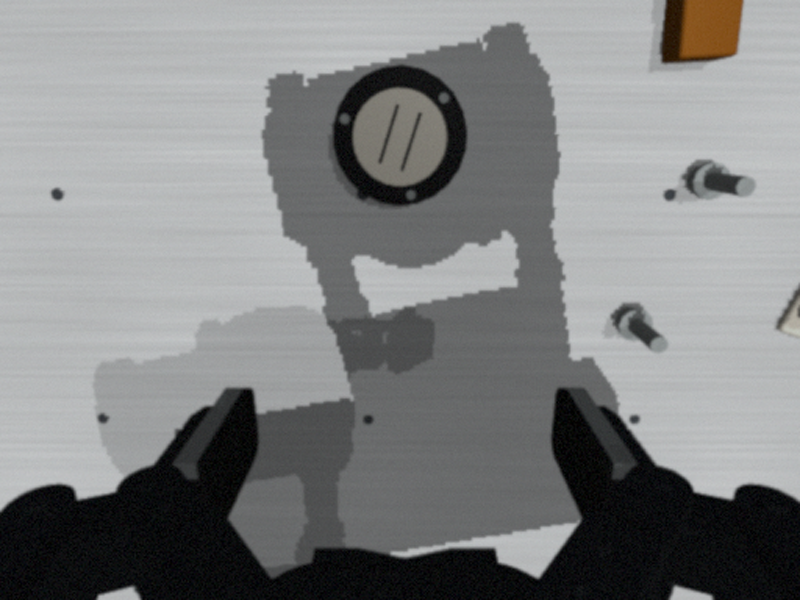

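View pics/rest1.png

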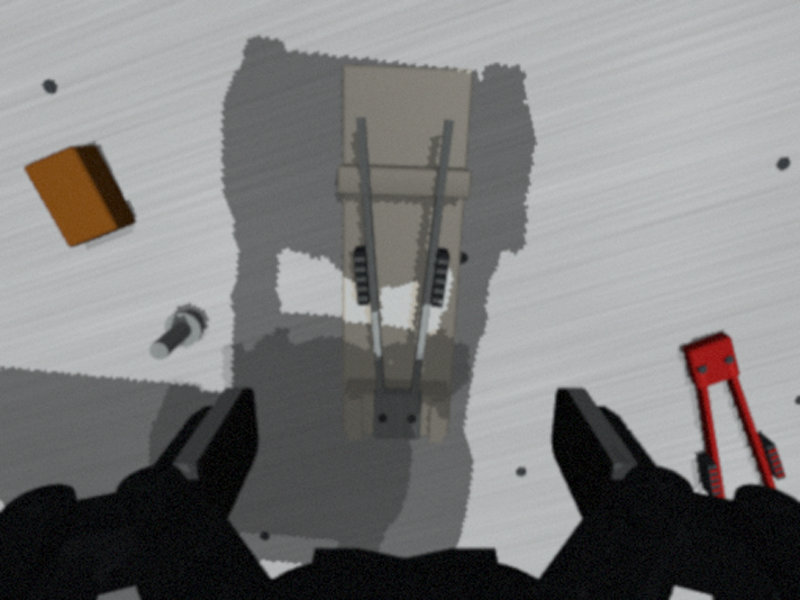

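The puck view shows the gauge centred at (400,136), with lines from (397,105) to (380,163) and from (420,113) to (403,170). In the rest view the tips are at (361,118) and (449,121), the flats are centred near (361,275) and (440,278), and the tail screws are at (382,418) and (411,418).

```bash
python3 - <<'E'
from h import *
import pickle
c,im=pickle.load(open("pics/puck1.pkl","rb"))
f=lambda c,U,V,z:pt(c,(U+.5)*.64-.5,(V+.5)*.64-.5,z)
g=f(c,400,136,.03);a,b,d,e=[f(c,*q,.03) for q in((397,105),(380,163),(420,113),(403,170))]
print("gauge",g,"lines mid",(a+b+d+e)/4,"len",np.linalg.norm(a-b),np.linalg.norm(d-e),"yaw",[np.degrees(np.arctan2(*(q[:2]-r[:2])[::-1])) for q,r in((a,b),(d,e))], "sep",np.linalg.norm((a+b-d-e)/2))
print("disc dia",np.linalg.norm(f(c,352,136,.03)-f(c,448,136,.03)))
cr=im[50:140,200:310]
c,im=pickle.load(open("pics/rest1.pkl","rb"))
tl,tr=f(c,361,119,.036),f(c,449,122,.036); sl,sr=f(c,382,418,.038),f(c,411,418,.038)
t=(tl+tr)/2;s=(sl+sr)/2;v=t-s;print("tips",t,np.linalg.norm(tl-tr),"tail",s,"len",np.linalg.norm(v),"yaw",np.degrees(np.arctan2(v[1],v[0])))
fl,fr=[(f(c,*q,.042)) for q in((361,276),(440,279))];print("flats",fl,fr,(fl+fr)/2,np.linalg.norm(fl-fr))
u=v/np.linalg.norm(v);print("origin from tips",t-u*.075,"from tail",s+u*.080)
print("pred from tail pos; tail block corners w:",np.linalg.norm(f(c,374,415,.038)-f(c,420,415,.038)))
cr2=im[60:300,200:320]
cv2.imwrite("pics/c.png",np.hstack([cv2.resize(cr,(400,330),interpolation=3),cv2.resize(cr2,(300,600),interpolation=3)[:330]]) if 0 else cv2.resize(cr2,(300,600),interpolation=3))
E
```

```text
gauge [0.53353513 0.1575553  0.03      ] lines mid [0.53245819 0.15761381 0.03      ] len 0.0295797355466986 0.029235114757509978 yaw [np.float64(-17.45725708770919), np.float64(-16.976701496034405)] sep 0.0122691389701286
disc dia 0.048861633464350254
tips [ 0.58001467 -0.17069631  0.036     ] 0.04019762676227937 tail [ 0.43482593 -0.12174748  0.038     ] len 0.15323105921441296 yaw -18.630983321361594
flats [ 0.51737301 -0.12923307  0.042     ] [ 0.50470946 -0.16565947  0.042     ] [ 0.51104124 -0.14744627  0.042     ] 0.03856485745924122
origin from tips [ 0.50895104 -0.14673797  0.03697891] from tail [ 0.51062714 -0.14730305  0.03695583]
pred from tail pos; tail block corners w: 0.024942483822317323
```

View pics/c.png

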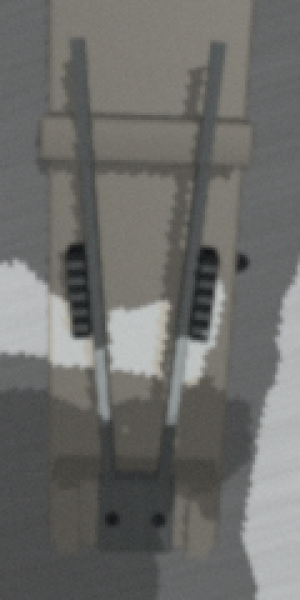

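The crop confirms the tweezers' axis is symmetric in the rest view, and the sizes agree: lines 12.3 mm apart, disc 48.9 mm, tail to tips 153 mm. I'll grasp at (0.510, -0.147) with yaw -18.6°.

```bash
python3 - <<'E'
from h import *
import pickle
y=np.radians(-18.6); x0,y0=.510,-.147
robot.move_ptp([x0,y0,.09],R(y))
print(robot.movel([x0,y0,.014],max_speed=.06,stop_force=8))
for w in(.048,.040,.036,.033):
    eoat.gripper_to(w,20); s=robot.state(); print(w,s["gripper_width"],s["gripper_force"],s["contact_force"].round(2))
robot.movel([x0,y0,.034],max_speed=.04); robot.hold(.3)
s=robot.state(); print(s["time_s"],s["tcp_pos"],s["gripper_width"],s["gripper_force"],s["contact_force"].round(2))
c=eyes.get_calibration("wrist"); im=eyes.snapshot("wrist"); pickle.dump((c,im),open("pics/g1.pkl","wb"))
cv2.imwrite("pics/g1.png",cv2.resize(im,(800,600),interpolation=cv2.INTER_CUBIC))
E
```

```text
False
0.048 0.047786354083025194 0.0 [-0.65 -0.31  0.8 ]
0.04 0.040167055551291124 5.759165590789053 [-0.16  0.29  5.66]
0.036 0.03635602697591673 7.775160223245621 [-0.09 -0.57  8.02]
0.033 0.03327626551473179 8.997018188238144 [-0.14 -0.15  9.52]
7.4917 [ 0.50989575 -0.14697851  0.03382812] 0.03283831787031505 6.350241601467133 [ 0.02  0.38 -1.25]
```

View pics/g1.png

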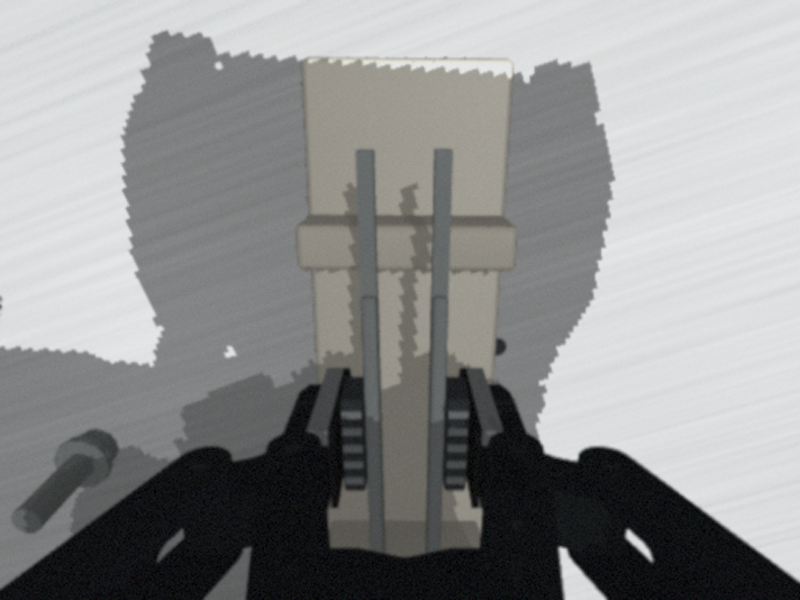

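The tweezers are held between the pads. The tips' inner edges are at (375,150) and (434,150), and the outer edges at (357,150) and (452,150).

```bash
python3 - <<'E'
from h import *
import pickle
robot.movel([.510,-.147,.080],max_speed=.08)
eoat.gripper_to(.032); robot.hold(.3)
s=robot.state(); print(s["time_s"],s["tcp_pos"],s["gripper_width"],s["gripper_force"],s["contact_force"].round(2))
c,im=pickle.load(open("pics/g1.pkl","rb"))
f=lambda U,V,z:pt(c,(U+.5)*.64-.5,(V+.5)*.64-.5,z)
T=R(np.radians(-18.6))
for z in(.050,.054,.058):
    l,r=f(375,150,z),f(434,150,z);m=(l+r)/2; print(z,m,"gap",np.linalg.norm(l-r),"tool-frame",T.T@(m-[.5099,-.147,.0338]))
    print("outer",np.linalg.norm(f(357,150,z)-f(452,150,z)))
c=eyes.get_calibration("wrist"); im=eyes.snapshot("wrist"); pickle.dump((c,im),open("pics/g2.pkl","wb"))
cv2.imwrite("pics/g2.png",cv2.resize(im[60:330,180:350],(510,600) if 0 else (378,600),interpolation=cv2.INTER_CUBIC))
i2=eyes.snapshot("scene");cc=eyes.get_calibration("scene");p=px(cc,[.52,-.147,.09]).astype(int);print(p)
q=np.maximum(p-[60,50],0); print("scene crop origin",q)
a=cv2.imread("pics/g2.png"); b=cv2.resize(i2[q[1]:q[1]+170,q[0]:q[0]+120],(420,595),interpolation=cv2.INTER_CUBIC)
cv2.imwrite("pics/g2.png",np.hstack([a[:595],b]))
E
```

```text
8.7833 [ 0.50997305 -0.14698831  0.07990886] 0.03208862870718022 7.010691091418266 [-0.25 -0.07 -0.9 ]
0.05 [ 0.5804784  -0.17056561  0.05      ] gap 0.013995717238152088 tool-frame [ 0.07440845 -0.00017689 -0.0162    ]
outer 0.02253689064553557
0.054 [ 0.5806025  -0.17060825  0.054     ] gap 0.01355071669081936 tool-frame [ 0.07453966 -0.00017606 -0.0202    ]
outer 0.021820319390073024
0.058 [ 0.58072659 -0.17065089  0.058     ] gap 0.013105716143486632 tool-frame [ 0.07467088 -0.00017523 -0.0242    ]
outer 0.021103748134610505
[173 195]
scene crop origin [113 145]
```

View pics/g2.png

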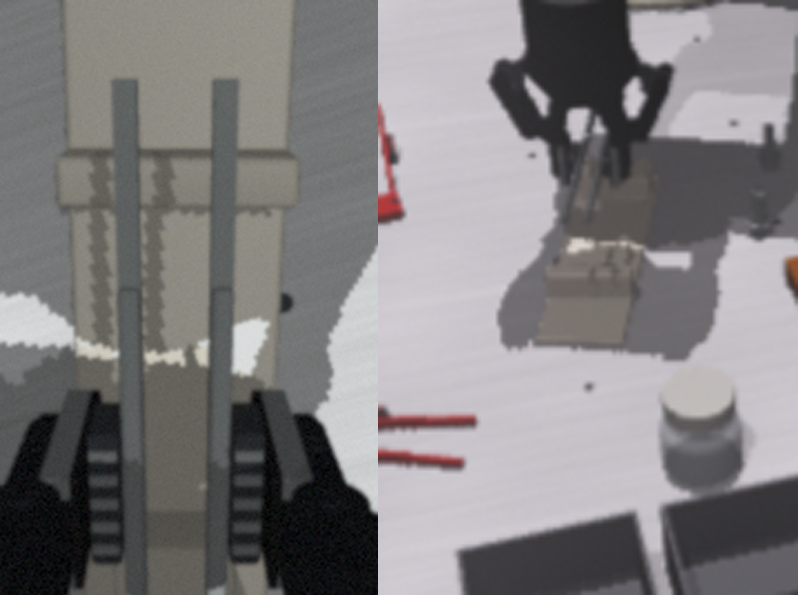

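The wrist crop shows the prongs parallel and held on both flats. The 13.5 mm gap measured at 32.8 mm grip width agrees with the geometry, so 32.1 mm gives about 12 mm. The scene crop shows the tweezers clear of the rest and looking level. Next I'll carry them to just above the gauge and check there.

```bash
python3 - <<'E'
from h import *
import pickle
y=np.radians(-17.2); g=np.array([.533,.1576]); p=g-.0747*np.array([np.cos(y),np.sin(y)])
robot.movel([.510,-.147,.11],max_speed=.1)
robot.movel([*p,.11],R(y),max_speed=.12)
robot.movel([*p,.035],max_speed=.06); robot.hold(.3)
s=robot.state(); print(s["time_s"],s["tcp_pos"],s["gripper_width"],s["gripper_force"],s["contact_force"].round(2))
c=eyes.get_calibration("wrist"); im=eyes.snapshot("wrist"); pickle.dump((c,im,s),open("pics/g3.pkl","wb"))
a=cv2.resize(im[70:190,200:320],(600,600),interpolation=cv2.INTER_CUBIC)
i2=eyes.snapshot("scene");cc=eyes.get_calibration("scene");q=px(cc,[.52,.15,.05]).astype(int)-[20,50];print(q)
b=cv2.resize(i2[q[1]:q[1]+100,q[0]:q[0]+33],(198,600),interpolation=cv2.INTER_CUBIC)
cv2.imwrite("pics/g3.png",np.hstack([a,b]))
E
```

```text
13.9333 [0.46171561 0.17969859 0.03514861] 0.032505347397968815 7.004103362560272 [-0.02 -0.07 -0.77]
[258 139]
```

View pics/g3.png

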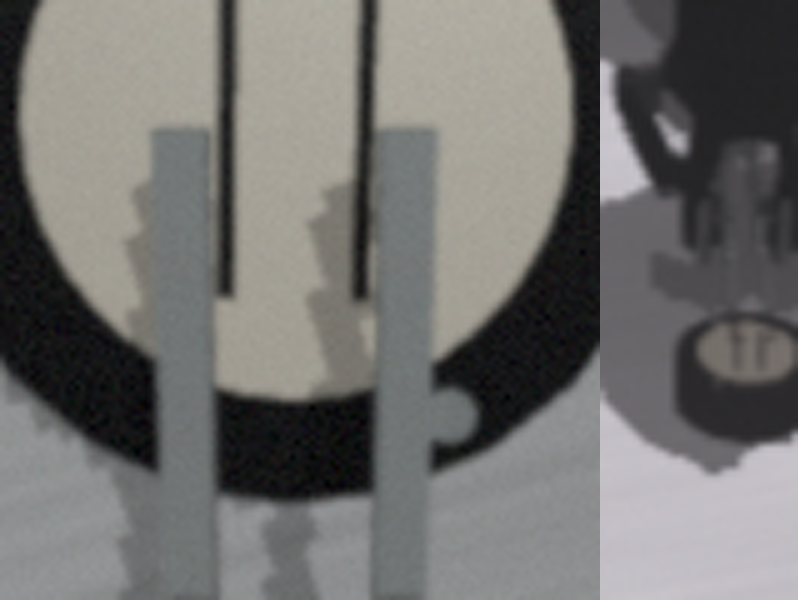

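The tips' ends are at crop row 128, with inner edges at columns 208 and 377. The gauge lines' near ends are at (225,296) and (359,297), and the tips sit well above the disc and parallel to the lines.

```bash
python3 - <<'E'
from h import *
import pickle
c,im,s=pickle.load(open("pics/g3.pkl","rb"))
f=lambda U,V,z:pt(c,200+(U+.5)/5-.5,70+(V+.5)/5-.5,z)
T=s["eef_rot"]; L=lambda p:(T.T@(p-s["tcp_pos"])).round(4)
for dz in(.018,.022,.026):
    z=s["tcp_pos"][2]+dz; l,r=f(208,128,z),f(377,128,z); print("tips",L((l+r)/2),"gap",np.linalg.norm(l-r))
a,b=f(225,296,.03),f(359,297,.03); a2,b2=f(228,0,.03),f(368,0,.03)
n=(a+b)/2; m=(a2+b2)/2; print("near mid",L(n),"sep",np.linalg.norm(a-b),np.linalg.norm(a2-b2))
d=(m-n)/np.linalg.norm(m-n); print("gauge ctr",n+d*.015,L(n+d*.015),"yaw",np.degrees(np.arctan2(d[1],d[0])))
E
```

```text
tips [ 0.0747 -0.0004 -0.018 ] gap 0.012341681523488003
tips [ 0.0748 -0.0003 -0.022 ] gap 0.011943574459508858
tips [ 0.0749 -0.0003 -0.026 ] gap 0.01154546739552968
near mid [ 0.0595 -0.0004  0.0052] sep 0.011965595649041762 0.011868334570350723
gauge ctr [0.5328903  0.15780555 0.03      ] [ 0.0745 -0.0001  0.0052] yaw -18.387176522935704
```

```bash
python3 - <<'E'
from h import *
import pickle
s=robot.state(); p=s["tcp_pos"]
robot.movel([p[0],p[1],.022],max_speed=.02,stop_force=2)
for _ in range(4):
    robot.hold(.5); s=robot.state(); print(s["time_s"],s["tcp_pos"],s["gripper_width"],s["gripper_force"],s["contact_force"].round(2))
c=eyes.get_calibration("wrist"); im=eyes.snapshot("wrist"); pickle.dump((c,im,s),open("pics/g4.pkl","wb"))
cv2.imwrite("pics/g4.png",cv2.resize(im[70:190,200:320],(600,600),interpolation=cv2.INTER_CUBIC))
E
```

```text
15.3333 [0.46165622 0.17971403 0.02203145] 0.031879855728406445 7.003747075796127 [ 0.96 -0.29 -1.23]
15.8333 [0.46163002 0.17969644 0.02198363] 0.032001021175264696 7.00406938791275 [ 0.47 -0.12 -0.79]
16.3333 [0.46164294 0.17971377 0.02201047] 0.0322704717353207 7.00395829975605 [ 0.12 -0.1  -2.1 ]
16.8333 [0.46163743 0.17970486 0.02198466] 0.03200176464643 7.003871351480484 [ 0.26 -0.06 -1.05]
```

View pics/g4.png

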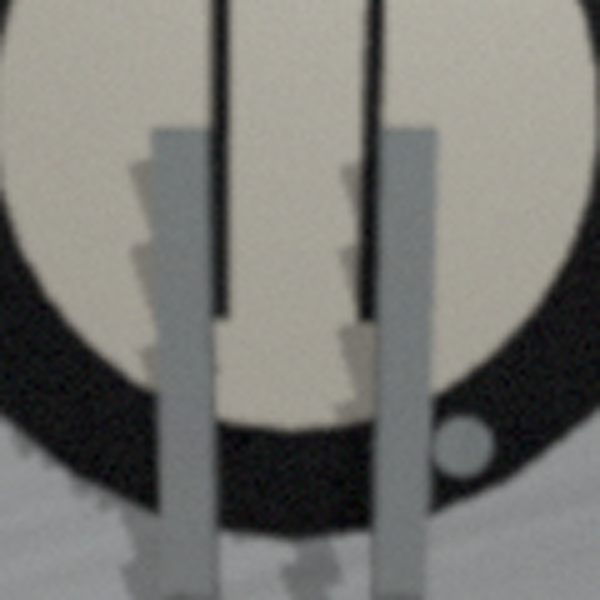

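The tips are over the lines, with inner edges at columns 209 and 380 and rows from 128. The shadow is offset, so they are clear of the disc, and force and width have been steady for 2 s. I'm handing in the job.

```bash
python3 -c "
from h import *
robot.hold(.5); print(robot.finish_job())"
```

```text
the job is handed in; nothing more can be done
None
```

I handed the job in at about 17 s, with the tweezers held squeezed to a tip gap of about 12 mm, one tip over each line, roughly 11 mm above the gauge, level and steady; the hand-in call did not report a verdict.

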